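# Swab into its culture tube, then try, free and hold up the incubator lid

## Robot

A 6-joint arm with a two-finger parallel gripper is mounted at the origin on the work surface. World frame = base frame: x ahead of the robot, y to its left, z up, the work surface at z = 0. Lengths are in m, angles in degrees, forces in N, time in s.
With the tool pointing down it reaches from about 0.4 to 0.825 m from the base axis. Payload 7 kg.
Tool frame: the origin (TCP) lies midway between the tips of the shut fingers; the grasp point (between the pads) lies 19 mm behind it (ctrl.grip_point_offset is the distance from the TCP to the grasp point, in m); x points along the fingers, y is the direction in which the jaws open and shut, and the axes are right-handed (so a half turn about x gives the same grasp; the last joint's range is limited). The gripper opens to 88 mm and grips with 3 to 60 N. Pads are 19 mm wide; open, the fingers measure 130 mm over their backs; the gripper's body (78 mm by 193 mm) begins 47 mm behind the grasp point.
Start: joints at [91.335, 20.546, 0.682, 0, -70.136, -16.507], TCP at [0.177, 0.651, 0.227] pointing down, gripper open.
Joint ranges: [-176.03, 176.03], [-82.01, 121.73], [-58.28, 71.71], [-173.87, 95.51], [-174.79, -0.11], [-173.66, 173.66]. Speed limits (degrees/s): [136.94, 136.94, 172.46, 180, 180, 180].

## Interface

Orientations are given as [roll, pitch, yaw] about the fixed x, y, z axes, in that order (R = Rz(yaw) Ry(pitch) Rx(roll)).
In Python, from plant import ctrl gives the robot as it stands.
- The arm moves only by the tool drive_tool, never from a script. Its argument "plan" is a list of rows, each a list of 3 entries, a list of its own where there are three numbers: the shift along the tool's x, y, z in m, then the turn, a rotation vector about the tool's x, y, z in degrees, then the opening, from 0 (shut) to 1 (fully open). In form: [[[dx, dy, dz], [wx, wy, wz], grip], ...]. A call has 1 to 20 rows; each row is the pose to reach, as a shift and turn from the pose measured when the call began, along the tool's axes at that moment; what a row does not reach only later rows make up. A row lasts 1/12 s, in which the tool goes at most 41.7 mm and 7.16 degrees, less where a joint would pass 70% of its speed; a pose out of reach is approached as far as the arm can. A call with a gripper value outside its range is refused whole. The fingers move at their own pace and stop on an object; the grip force is fixed at half the most. Time passes only in rows, so rows that repeat a pose let the fingers close. It gives the time, the measured TCP pose, the force and the opening at its end, in the units of the state.
- ctrl.get_obs(): the state, without advancing time (a new reading comes with each control period).
- ctrl.snapshot(name): name is "scene" or "top"; returns the picture (400x640x3 uint8, blue, green, red); there is no depth.
- ctrl.get_calibration(name): a dict with "fx", "fy", "cx", "cy" (pixels), "dist_coeffs" ([k1, k2, p1, p2, k3] as OpenCV has them; the pictures are not rectified), "R" (3x3) and "t" (3): a world point X has camera coordinates R X + t. Camera axes: x right, y down, z forward; pixel columns grow to the right and rows downward; lengths in m; the calibration is good to about 2 mm. A picture is of the moment at which its call begins. get_calibration takes no time and is no camera call.
- ctrl.close_job(): hands the job in, once; it reports no verdict.
Trained networks look in the newest picture that a camera, given by its name, has taken for a name from the list of things; names that differ only in an ending like _2 or _b are one class to them, and where a whole thing is asked for, a point or a joint stands for the part that bears it (a point fixed in the world has none). Each returns a list of dicts, best first, with "confidence" (0 to 1); they miss things now and then, are a little off and sometimes report something else, mostly with a low value. They report only what shows in the picture. A call takes as long as a camera call.
- ctrl.cut_out(camera, name): "pixels" (400x640 bool, what is visible of it) and "pixel" ([column, row] in pixels, amid what is visible of it).
- ctrl.landmark_of(camera, name): "pixel" ([column, row] in pixels: a listed point, or the origin of a listed thing).
The state is a dict: "clock": time; "joint_pos": joint angles; "qvel": joint speeds; "tau": joint torques, N m; "tool_pos": TCP position; "orientation": TCP orientation; "force": force on the tool from outside, world axes, zero at the start; "moment": the same for the moment, N m; "opening": finger opening in m.
Only numpy, scipy, OpenCV 4.12 (cv2) and the standard library are available. Lean on these libraries where they do the work, as an engineer would, in place of code of your own. Each camera call takes 0.05 s, during which the arm holds its last target. There are 200 camera calls.

## Task

Take the swab out of its transport tube and push it down into the one open tube of the same rack until its cap is fully home. Then, before touching the slide catch, tug the incubator's lid by its bar handle to learn whether it is caught; if it is, do not force it but slide the catch back until the lid is free. Finish while still holding the lid up by its handle, steady and at least 50 degrees open, so that I can load the tubes (it falls shut when let go), and leave the other things on the bench alone.

Things in the scene. Friction and masses are not known exactly. Their poses are not given: they have to be found in the camera images.
- swab_cap (a point): Centre of the swab's plain white cap, to grasp: round, 18 mm wide, 28 mm high, so this point is 14 mm above its underside. The swab is one loose rigid piece, 14 g; below the cap: plug 9.5 mm wide, 6 mm long; cone 6 mm long; shaft 3.4 mm thick; bud 6 mm wide, ending 80 mm below this point. z runs up the swab. It starts upright in its transport tube, the cap resting on the rim.
- tube_mouth (a point): Centre of the mouth of the one open tube, level with its rim, z up: white tube, 16 mm outside, 12.4 mm inside, inside depth 71 mm, its rim 81 mm above the bench. The swab is fully home when its cap rests on this rim, the cap's centre 14 mm above this point. The swab's transport tube has the same size.
- rack: Green tube rack, fixed: 64 mm (x) by 216 mm (y), top 58 mm above the bench, origin under its centre. Four tubes, fixed, stand 48 mm apart in the row along y at x = -14 mm, in shuffled order: the transport tube with the swab (cap top 109 mm above the bench), the open tube, and two with wide low screw caps (21 mm wide, tops 86 mm above the bench).
- incubator: White chest incubator, fixed: 270 mm deep (x), 260 mm wide (y), origin under its centre on the bench, front towards its -x, which faces the robot within about 10 degrees. Its deck is 140 mm above the bench: a strip 37 mm wide is free along the front, the lid covers the rest, its top 155 mm above the bench.
- lid_angle (a joint): Lid angle, rad: 0 closed, grows as the front edge rises, stop at 1.2. Lid about 0.7 kg, hinged along the incubator's back; it swings freely and falls shut whenever let go. Raising it takes 2 to 6 N at the handle. When caught it rises only some 2.5 mm (0.013 rad) at the front and stops hard.
- lid_hinge (a point): Middle of the hinge axis, 146 mm above the bench and 115 mm behind the incubator's centre. The axis is this point's y; the frame turns with the lid.
- lid_grip (a point): Middle of the lid's bar handle: round aluminium bar, 11 mm thick, 110 mm long, parallel to the hinge, on a leg at each end. Lid closed: 183 mm above the bench, 28 mm above the lid's top (22 mm free under the bar), 185 mm in front of the hinge axis and 37 mm above it. The frame turns with the lid: x to the back, z square to the lid.
- lid: The lid with its handle; origin in the middle of the hinge axis, axes as point lid_hinge.
- catch: Slide catch on the front deck strip: black knob 12 mm (x) by 18 mm (y), top 24 mm above the deck, on a foot 26 mm long (y), 6 mm high. Origin on the deck under the knob, axes as the incubator's. It slides along the incubator's -y, away from the handle; is stiff (3 N) and stays where left. Its stop, fully back, is at x = -115, y = -84 mm from the incubator's origin; there the lid is free.
- catch_thrown (a point): Fixed mark in the deck where the catch's origin lies when thrown fully: 22 mm to the incubator's +y of its stop. The catch starts 1 to 10 mm from here. Its tongue and the keeper under the deck are hidden and out of adjustment, so its place does not tell whether the lid is caught.
- petri: Closed Petri dish, 90 mm wide, 16 mm high, loose; in front of the rack. Leave alone.
- tip_box: Box of pipette tips, 115 x 80 x 66 mm, loose; behind the rack. Leave alone.
- slide_box: Grey slide box, 32 x 92 x 32 mm, loose; in front of the incubator. Leave alone.
- marker: Black marker pen, 135 mm long, lying near the robot. Leave alone.
- waste_pot: White open pot, 106 mm wide, 130 mm high, loose; at the back in the middle. Leave alone.
- jar: Glass jar with black lid, 70 mm wide, 130 mm high, loose; to the left. Leave alone.
- micro_rack: Blue block for small tubes, 75 x 120 x 28 mm, loose; to the right. Leave alone.

How it is judged (in metres and radians):
On the way, in this order (a step that is already met when the one before it is completed fails the run):
1. the swab is fully home in the open tube (horizontal distance between swab_cap and tube_mouth below 0.005 m and z of swab_cap in the frame of tube_mouth below 0.018 m and angle between swab_cap's own z axis and vertical below 0.15 rad), for 0.2 s.
2. the lid is tugged by its handle while the catch still stands as it was found (within 3 mm) (value of joint lid_angle above 0.004 rad and contact force between the fingers and lid above 1 N and distance of catch from where it was at the start of the episode below 0.003 m and distance between the grasp point and lid_grip below 0.065 m), for 0.02 s.
3. the lid is raised by its handle past 46 degrees (value of joint lid_angle above 0.8 rad and contact force between the fingers and lid above 1 N and distance between the grasp point and lid_grip below 0.065 m), for 0.2 s.
At the end, for the whole second after the job is handed in: The fingers hold the lid by its handle, still, at 46 degrees (0.80 rad) or more; the swab stands in the open tube with its cap within 4 mm of the rim, within 5 mm of the tube's axis and within 0.15 rad of upright (all of step 1 and all of step 3 and velocity of joint lid_angle between -0.1 and 0.1 rad/s); the arm keeps its last pose, push and grip.
It fails at once if the lid is forced against its catch with more than 60 N (contact force between lid and catch above 60 N).
It fails at once if a bystander is moved more than 25 mm (distance of any of petri, tip_box, slide_box, marker, waste_pot, jar, micro_rack from where it was at the start of the episode above 0.025 m).
It also fails if it takes over 72 s, if anything falls off the work surface, if the arm or the gripper's body presses on something with over 40 N, if the wrist force passes 120 N, or if a joint passes its speed limit or range.

## Working session

There is one attempt and no reset: what is moved stays moved. The work goes in short steps, Python scripts to look and compute and a tool call to move; the robot and the scene stay as the last step left them, time stands still between calls to the robot, and variables do not carry over. Pictures are saved under pics/ and viewed, about 8 in all and at most 12, crops included, and the job is handed in when it is done.

Besides the shell and the picture viewer there is one more tool, called as name(argument=value, ...) on one line, values as JSON. drive_tool: Moves the arm, as the interface text tells. Its arguments: {"type":"object","properties":{"plan":{"type":"array","items":{"type":"array"}}},"required":["plan"]}

```bash
ls; mkdir -p pics
cat > h.py <<'E'
import numpy as np, cv2
from plant import ctrl
from scipy.spatial.transform import Rotation as Ro
def cal(n):
    c=ctrl.get_calibration(n); K=np.array([[c['fx'],0,c['cx']],[0,c['fy'],c['cy']],[0,0,1.]])
    return K,np.array(c['dist_coeffs'],float),np.array(c['R']),np.array(c['t'])
def ray(n,px):
    K,D,R,t=cal(n); u=cv2.undistortPoints(np.array([[px]],float),K,D)[0,0]
    return -R.T@t, R.T@np.array([u[0],u[1],1])
def atz(n,px,z):
    o,d=ray(n,px); return o+d*(z-o[2])/d[2]
def proj(n,X):
    K,D,R,t=cal(n); return cv2.projectPoints(np.array(X,float).reshape(-1,3),cv2.Rodrigues(R)[0],t,K,D)[0][:,0]
def tri(p1,p2):
    (a,d),(b,e)=ray('scene',p1),ray('top',p2); d=d/np.linalg.norm(d);e=e/np.linalg.norm(e)
    s=np.linalg.lstsq(np.c_[d,-e],b-a,rcond=None)[0]; P,Q=a+s[0]*d,b+s[1]*e
    return (P+Q)/2,np.linalg.norm(P-Q)
def tool():
    o=ctrl.get_obs(); return np.array(o['tool_pos']),Ro.from_euler('xyz',o['orientation'],degrees=True)
E
cat > a.py <<'E'
from h import *
for n in('scene','top'): cv2.imwrite(f'pics/{n}0.png',ctrl.snapshot(n))
Z=dict(swab_cap=.095,tube_mouth=.081,rack=0,incubator=0,lid_hinge=.146,lid_grip=.183,catch=.14,catch_thrown=.14)
for k,z in Z.items():
    r={n:ctrl.landmark_of(n,k) for n in('scene','top')}
    for n in r:
        for q in r[n][:2]: print(k,n,np.round(q['pixel'],1),round(q['confidence'],2),np.round(atz(n,q['pixel'],z),4))
    if r['scene'] and r['top']: print('  tri',*[np.round(v,4) for v in tri(r['scene'][0]['pixel'],r['top'][0]['pixel'])])
print(ctrl.get_obs()); print(ctrl.grip_point_offset)
for n in('scene','top'): print(n,np.round(ray(n,[320,200])[0],3))
E
python3 a.py
```

```text
pics
swab_cap scene [384.9 177.8] 0.62 [0.5953 0.2216 0.095 ]
swab_cap top [241.  185.1] 0.38 [0.6054 0.2193 0.095 ]
  tri [0.6026 0.2163 0.101 ] 0.0056
tube_mouth scene [366.7 184.6] 0.62 [0.5679 0.1706 0.081 ]
tube_mouth scene [361.1 195. ] 0.38 [0.5935 0.1167 0.081 ]
tube_mouth top [272.4 194.1] 0.42 [0.5815 0.1291 0.081 ]
  tri [0.5859 0.1337 0.1045] 0.0191
rack scene [383.2 208.4] 0.82 [0.6134 0.2023 0.    ]
rack top [249. 188.] 0.96 [0.6087 0.2099 0.    ]
rack top [397.4 149.6] 0.37 [ 0.7363 -0.2564  0.    ]
  tri [ 0.6088  0.2101 -0.0061] 0.0019
incubator top [384.8 195.8] 0.88 [ 0.5884 -0.2151  0.    ]
lid_hinge scene [298.8 250.8] 0.75 [ 0.7069 -0.2231  0.146 ]
lid_hinge top [395.  149.4] 0.96 [ 0.7052 -0.2206  0.146 ]
lid_hinge top [410.1 236.3] 0.25 [ 0.4606 -0.26    0.146 ]
  tri [ 0.7053 -0.2213  0.144 ] 0.0009
lid_grip scene [253.3 202.1] 0.82 [ 0.5272 -0.2103  0.183 ]
lid_grip top [394.6 211.6] 0.7 [ 0.5262 -0.2105  0.183 ]
  tri [ 0.5265 -0.2103  0.1826] 0.0008
catch scene [222.7 214.3] 0.53 [ 0.4638 -0.2632  0.14  ]
catch_thrown scene [223.6 213.9] 0.95 [ 0.464  -0.2
[... 204 characters left out ...]
rray([ 9.13347094e+01,  2.05456486e+01,  6.82310361e-01, -1.87560228e-03,
       -7.01375169e+01, -1.65067573e+01]), 'qvel': array([-5.41875880e-02,  2.79078423e-02, -1.91382322e-02,  9.03228752e-05,
        1.08025975e-01,  1.13022548e-01]), 'tau': array([ 9.64248575e-04, -5.82355714e+01,  2.93292582e+01,  7.00285971e+00,
        1.23945848e-02, -2.99715657e-05]), 'tool_pos': array([0.17666241, 0.65143607, 0.22656605]), 'orientation': array([  42.37037356,   89.99803962, -152.80231156]), 'force': array([-0.64914109,  0.14277125,  0.17702844]), 'moment': array([-0.0119576 ,  0.03546234, -0.00329199]), 'opening': 0.08765956370718621}
0.0188
scene [ 1.283 -0.704  0.8  ]
top [0.444 0.012 1.349]
```

Run:
```python
import cv2
s=cv2.imread('pics/scene0.png')[140:290,200:430];t=cv2.imread('pics/top0.png')[140:270,220:480]
cv2.imwrite('pics/s1.png',cv2.resize(s,None,fx=3.4,fy=3.4,interpolation=2));cv2.imwrite('pics/t1.png',cv2.resize(t,None,fx=3,fy=3,interpolation=2))
```

```text
(no output)
```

View pics/s1.png

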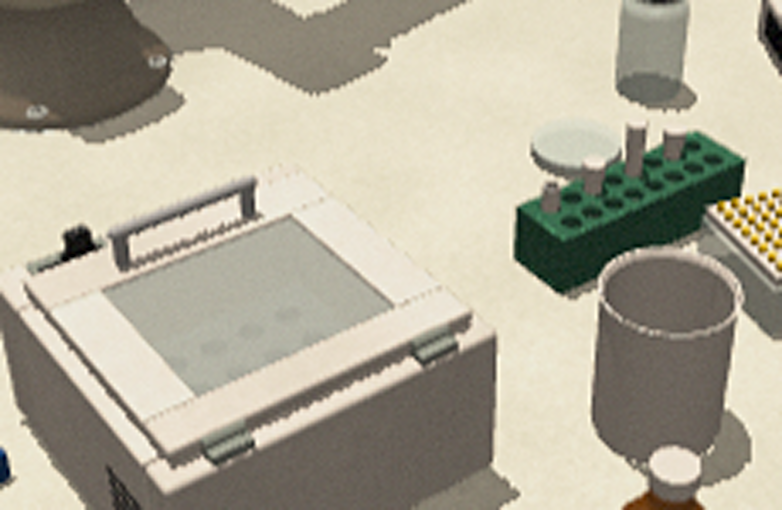

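View pics/t1.png

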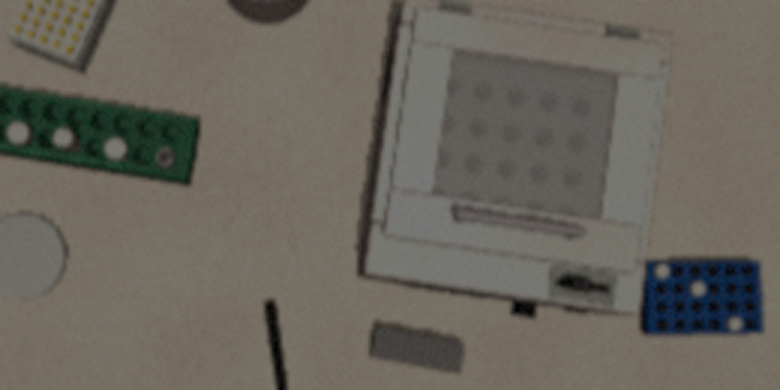

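Scene picture: tubes from right to left along the row are screw cap, swab (387,177), screw cap and open tube (362,197). The top picture agrees, with the open hole at (275,192) and the swab at (241,185). The network's first tube_mouth in the scene view was a screw cap. The lid is closed and the black catch is at (223,212). Next I fit the poses.

```bash
cat > b.py <<'E'
from h import *
from scipy.optimize import least_squares
ims={n:ctrl.snapshot(n) for n in('scene','top')}
g=cv2.cvtColor(ims['top'],6).astype(float)
obs=[]
for c,r,l,s in [((226,183.7),4,(-.014,.072,.086),1),((241,185.5),4,(-.014,.024,.109),1),((258.3,189.3),4,(-.014,-.024,.086),1),((275,192.3),4,(-.014,-.072,.081),1)]:
    c=np.array(c)
    for _ in range(6):
        yy,xx=np.mgrid[0:400,0:640]; m=np.hypot(xx-c[0],yy-c[1])<r+1
        w=np.clip(g-np.percentile(g[m],25),0,None)*m; c=np.array([(w*xx).sum(),(w*yy).sum()])/w.sum()
    print('blob',np.round(c,2)); obs.append(('top',c,l,2.))
for n in('scene','top'):
    for k,l in dict(rack=(0,0,0),swab_cap=(-.014,.024,.095),tube_mouth=(-.014,-.072,.081)).items():
        for q in ctrl.landmark_of(n,k): 
            obs.append((n,np.array(q['pixel']),l,1.))
def fit(obs,x0):
    def T(p,l): return np.array([p[0],p[1],0])+Ro.from_euler('z',p[2]).apply(l)
    f=lambda p:np.concatenate([w*(proj(n,T(p,l))[0]-px) for n,px,l,w in obs])
    s=least_squares(f,x0,loss='cauchy',f_scale=1.)
    print('pose',np.round(s.x[:2],4),np.degrees(s.x[2]).round(2))
    for n,px,l,w in obs: print('  ',n,l,np.round(proj(n,T(s.x,l))[0]-px,2))
    return s.x,T
p,T=fit(obs,[.609,.21,-.14])
print('swab',T(p,(-.014,.024,.095)),'mouth',T(p,(-.014,-.072,.081)))
obs=[]
for n in('scene','top'):
    for k,l in dict(lid_hinge=(.115,0,.146),lid_grip=(-.07,0,.183),catch_thrown=(-.115,-.062,.14),incubator=(0,0,0)).items():
        for q in ctrl.landmark_of(n,k)[:1]: obs.append((n,np.array(q['pixel']),l,1.))
q,T=fit(obs,[.59,-.215,-.12])
print('grip',T(q,(-.07,0,.183)),'stop',T(q,(-.115,-.084,.14)),'thrown',T(q,(-.115,-.062,.14)))
for n in('scene','top'):
    for d in ctrl.landmark_of(n,'catch')+ctrl.cut_out(n,'catch'): print('catch',n,np.round(d['pixel'],1),round(d['confidence'],2),np.round(T([0,0,-q[2]],atz(n,d['pixel'],.14)-[*q[:2],0]),4))
E
python3 b.py
```

```text
blob [225.42 183.79]
blob [240.42 185.44]
blob [257.91 189.1 ]
blob [274.23 191.86]
pose [0.6131 0.1933] -8.44
   top (-0.014, 0.072, 0.086) [-0.09  0.04]
   top (-0.014, 0.024, 0.109) [-0.15 -0.07]
   top (-0.014, -0.024, 0.086) [-0.12 -0.15]
   top (-0.014, -0.072, 0.081) [-0.06 -0.16]
   scene (0, 0, 0) [-3.15  0.56]
   scene (-0.014, 0.024, 0.095) [-2.5   0.24]
   scene (-0.014, 0.024, 0.095) [ 25.8  -14.26]
   scene (-0.014, -0.072, 0.081) [-1.13 -1.95]
   scene (-0.014, -0.072, 0.081) [105.07  -8.15]
   scene (-0.014, -0.072, 0.081) [-29.13  15.85]
   top (0, 0, 0) [ 6.37 -1.73]
   top (-0.014, 0.024, 0.095) [0.36 2.09]
   top (-0.014, -0.072, 0.081) [1.77 0.7 ]
swab [0.60275677 0.21904799 0.095     ] mouth [0.58866758 0.1240875  0.081     ]
pose [ 0.5967 -0.221 ] -7.81
   scene (0.115, 0, 0.146) [0.07 0.23]
   scene (-0.07, 0, 0.183) [-4.07 -0.99]
   scene (-0.115, -0.062, 0.14) [-4.55 -1.42]
   top (0.115, 0, 0.146) [-0.19 -0.32]
   top (-0.07, 0, 0.183) [0.15 2.38]
   top (-0.115, -0.062, 0.14) [-0.25 -4.6 ]
   top (0, 0, 0) [ 3.26 -1.09]
grip [ 0.52732742 -0.21146769  0.183     ] stop [ 0.47133404 -0.28857632  0.14      ] thrown [ 0.4743225  -0.26678024  0.14      ]
catch scene [222.5 211. ] 0.63 [-0.1391 -0.054   0.14  ]
catch scene [361.1 196.3] 0.44 [0.0208 0.2711 0.14  ]
catch scene [222.7 210.4] 0.43 [-0.1412 -0.0525  0.14  ]
catch top [411.3 233.3] 0.38 [-0.1205 -0.0608  0.14  ]
catch top [410.6 232.2] 0.37 [-0.1178 -0.0585  0.14  ]
```

Run:
```python
from h import *
p=[.6131,.1933,np.radians(-8.44)]; q=[.5967,-.221,np.radians(-7.81)]
T=lambda p,l:np.array([p[0],p[1],0])+Ro.from_euler('z',p[2]).apply(l)
out=[]
for n,(a,b,c,d),s in(('scene',(165,225,345,425),8),('top',(170,210,210,295),8),('scene',(180,260,205,300),8),('top',(140,250,340,440),7)):
    im=cv2.imread(f'pics/{n}0.png'); im=cv2.resize(im[a:b,c:d],None,fx=s,fy=s,interpolation=2)
    L=[(p,l) for l in [(-.014,.072,.086),(-.014,.024,.109),(-.014,-.024,.086),(-.014,-.072,.081)]+[(x,y,.058) for x in(-.032,.032) for y in(-.108,.108)]] + [(q,l) for l in [(.115,0,.146),(-.07,-.055,.183),(-.07,.055,.183),(-.115,-.062,.14),(-.115,-.084,.14)]+[(x,y,.14) for x in(-.135,.135) for y in (-.13,.13)]]
    for P,l in L:
        u=(proj(n,T(P,l))[0]-[c,a]+.5)*s-.5; cv2.drawMarker(im,tuple(int(v) for v in u),(0,0,255),0,14,1)
    out.append(im)
h=lambda x,y:np.hstack([cv2.copyMakeBorder(i,0,max(x.shape[0],y.shape[0])-i.shape[0],0,0,0) for i in(x,y)])
o=h(out[0],out[1]);o2=h(out[2],out[3]);print(o.shape,o2.shape)
for k,i in(('o1',o),('o2',o2)): cv2.imwrite(f'pics/{k}.png',cv2.resize(i,None,fx=min(1,800/i.shape[1]),fy=min(1,800/i.shape[1])) if 0 else cv2.resize(i,None,fx=.56 if k=='o1' else .53,fy=.56 if k=='o1' else .53,interpolation=cv2.INTER_AREA))
```

```text
(480, 1320, 3) (770, 1460, 3)
```

View pics/o1.png

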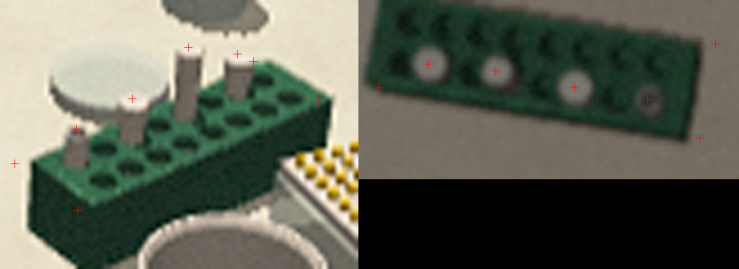

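View pics/o2.png

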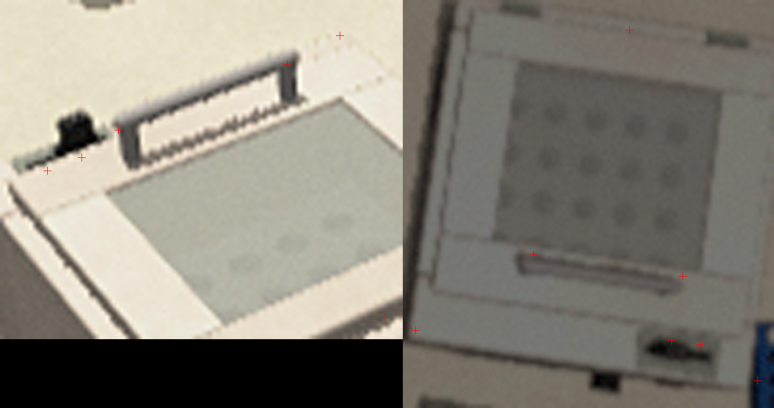

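The tube marks sit on the tubes in both views, although the rack outline is offset about 16 mm along the row, so the row isn't centred in the rack. The incubator fit is about 8 mm off; I'll refine that later. Now for the swab.

```bash
cat >> h.py <<'E'
def go(pos,yaw,tilt=0,signs=(1,-1)):
    """tool shift/turn to TCP pos, tool x down (tilted), jaw axis y at yaw deg"""
    p,R=tool(); best=None
    for s in signs:
        y=s*np.array([np.cos(np.radians(yaw)),np.sin(np.radians(yaw)),0]); x=np.array([0,0,-1.])
        M=Ro.from_matrix(np.c_[x,y,np.cross(x,y)]); w=(R.inv()*M).as_rotvec(degrees=True)
        print('sign',s,'shift',np.round(R.inv().apply(np.array(pos)-p),4),'turn',np.round(w,2),'n',np.linalg.norm(w).round(1))
    print('force',np.round(ctrl.get_obs()['force'],2),'tcp',np.round(p,4))
E
python3 -c "
from h import *
go([.6028,.2190,.17],-8.44)"
```

```text
sign 1 shift [ 0.0566  0.3058 -0.5245] turn [-96.73   0.    -0.  ] n 96.7
sign -1 shift [ 0.0566  0.3058 -0.5245] turn [83.27 -0.   -0.  ] n 83.3
force [ 0.31  0.24 -0.29] tcp [0.1767 0.6514 0.2265]
```

drive_tool(plan=[[[0.0566,0.3058,-0.5245],[83.27,0,0],0.5],[[0.0566,0.3058,-0.5245],[83.27,0,0],0.5],[[0.0566,0.3058,-0.5245],[83.27,0,0],0.5],[[0.0566,0.3058,-0.5245],[83.27,0,0],0.5],[[0.0566,0.3058,-0.5245],[83.27,0,0],0.5],[[0.0566,0.3058,-0.5245],[83.27,0,0],0.5],[[0.0566,0.3058,-0.5245],[83.27,0,0],0.5],[[0.0566,0.3058,-0.5245],[83.27,0,0],0.5],[[0.0566,0.3058,-0.5245],[83.27,0,0],0.5],[[0.0566,0.3058,-0.5245],[83.27,0,0],0.5],[[0.0566,0.3058,-0.5245],[83.27,0,0],0.5],[[0.0566,0.3058,-0.5245],[83.27,0,0],0.5],[[0.0566,0.3058,-0.5245],[83.27,0,0],0.5],[[0.0566,0.3058,-0.5245],[83.27,0,0],0.5],[[0.0566,0.3058,-0.5245],[83.27,0,0],0.5],[[0.0566,0.3058,-0.5245],[83.27,0,0],0.5],[[0.0566,0.3058,-0.5245],[83.27,0,0],0.5],[[0.0566,0.3058,-0.5245],[83.27,0,0],0.5],[[0.0566,0.3058,-0.5245],[83.27,0,0],0.5]])

```text
clock: 3.48
tool_pos: [0.6024, 0.2197, 0.1702]
orientation: [-27.6, 90.0, 54.0]
force: [-0.2, 0.4, -0.4]
opening: 0.0439
```

```bash
python3 -c "
from h import *
go([.6028,.2190,.080],-8.44,signs=(-1,))"
```

```text
sign -1 shift [ 0.0902 -0.0005 -0.0007] turn [0.05 0.02 0.01] n 0.0
force [-0.18  0.41 -0.43] tcp [0.6024 0.2197 0.1702]
```

drive_tool(plan=[[[0.03,-0.0005,-0.0007],[0,0,0],0.5],[[0.06,-0.0005,-0.0007],[0,0,0],0.5],[[0.08,-0.0005,-0.0007],[0,0,0],0.5],[[0.09,-0.0005,-0.0007],[0,0,0],0.5],[[0.09,-0.0005,-0.0007],[0,0,0],0.5],[[0.09,-0.0005,-0.0007],[0,0,0],0],[[0.09,-0.0005,-0.0007],[0,0,0],0],[[0.09,-0.0005,-0.0007],[0,0,0],0],[[0.09,-0.0005,-0.0007],[0,0,0],0],[[0.09,-0.0005,-0.0007],[0,0,0],0],[[0.09,-0.0005,-0.0007],[0,0,0],0],[[0.09,-0.0005,-0.0007],[0,0,0],0]])

```text
clock: 4.48
tool_pos: [0.6038, 0.2194, 0.0814]
orientation: [-54.2, 89.8, 27.4]
force: [-0.6, -1.0, 5.1]
opening: 0.0171
```

```bash
python3 -c "
from h import *
go([.6028,.2190,.080],-8.44,signs=(-1,))
for n in('scene','top'):
  for d in (ctrl.snapshot(n),)and ctrl.landmark_of(n,'swab_cap'): print(n,np.round(d['pixel'],1),d['confidence'])
  print(proj(n,[.6028,.219,.095]))
"
```

```text
sign -1 shift [ 0.0014  0.001  -0.0005] turn [0.06 0.09 0.13] n 0.2
force [-0.55 -1.03  5.11] tcp [0.6038 0.2194 0.0814]
scene [386.2 176.8] 0.58
[[386.29876914 179.05073367]]
[[241.07316319 185.98016967]]
```

drive_tool(plan=[[[-0.01,0,0],[0,0,0],0],[[-0.03,0,0],[0,0,0],0],[[-0.06,0,0],[0,0,0],0],[[-0.09,0,0],[0,0,0],0],[[-0.1,0,0],[0,0,0],0],[[-0.1,0,0],[0,0,0],0],[[-0.1,0,0],[0,0,0],0]])

```text
clock: 5.27
tool_pos: [0.6033, 0.2193, 0.1822]
orientation: [-43.5, 89.8, 38.1]
force: [0.8, -0.5, -1.4]
opening: 0.0171
```

```bash
python3 -c "
from h import *
go([.5890,.1240,.180],-8.44,signs=(-1,))
for n in('scene','top'):
  im=ctrl.snapshot(n); cv2.imwrite(f'pics/{n}2.png',im)
  if n=='scene': cv2.imwrite('pics/c2.png',cv2.resize(im[110:220,330:430],None,fx=5,fy=5,interpolation=2))
"
```

```text
sign -1 shift [ 0.0019  0.0003 -0.0964] turn [0.05 0.15 0.14] n 0.2
force [ 0.78 -0.49 -1.41] tcp [0.6033 0.2193 0.1822]
```

View pics/c2.png

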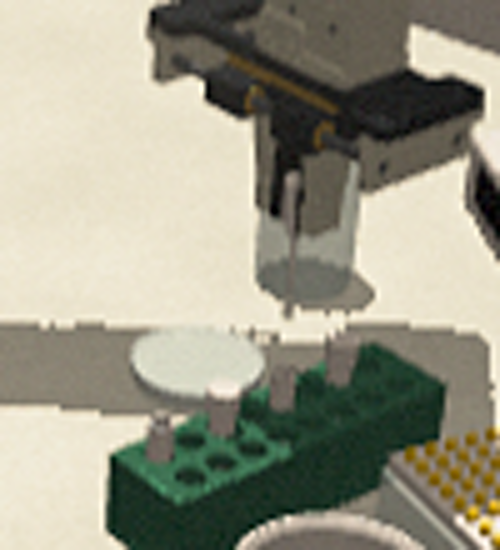

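The scene view shows the swab held between the fingers and roughly upright (cap near pixel (388,145), bud tip near (388,173)). I'll check the tilt numerically.

```bash
python3 -c "
from h import *
print(proj('scene',[[.603,.2192,.2098],[.603,.2192,.1958],[.603,.2192,.1158]]), 330+np.array([291,288])/5-.4,110+np.array([172,315])/5-.4)
im=cv2.imread('pics/scene2.png').astype(int)
for r in range(142,176,2): print(r,im[r,380:396,2])
"
```

```text
[[389.46740339 145.0062075 ]
 [389.07605772 149.34378533]
 [386.92788339 173.13142939]] [387.8 387.2] [144.  172.6]
142 [244 106  91 100  82  28  28  26  23  30  64 100 100 103  95  97]
144 [243 126  90  98  71  25  20  60 103  87  54  98  95  99  95  93]
146 [245 115  94 116  59  29  39 138 144 110  76  95  97  92  99  93]
148 [247  82  93  97  38  24  51 108 116  66  34 100  96  96  95  96]
150 [243  77  94 100  25  21  71 113 116  44  56  98  96 103  95  95]
152 [239 213 131 125   8   8  83 111 116  52  97  98  96 101  97  92]
154 [240 213 146 154 138 132 126 114 118  48 100  96  97 102  99 100]
156 [238 185 151 147 147 149 150 121 105  65 108  99  88  95 113 136]
158 [240 172 148 149 147 147 153 154 114 129 157 157 145 156 156 152]
160 [239 155 150 150 147 151 151 153 117 138 158 156 158 157 151 158]
162 [241 144 148 124 127 126 103  98 121 105 108 109 106 109 132 132]
164 [233 144 100 108 102 104 108 106 114 104 108 111 114 110 110 109]
166 [239 164 102 102 103 111 106 105 111 112 112 108 110 113 108 111]
168 [234 242 207 186 108 103 109 105 105 105 110 111 109 110 109 108]
170 [238 236 238 238 243 220 185 119 116 122 123 128 125 125 129 131]
172 [236 237 238 238 239 243 182 109 165 248 216 219 219 218 223 130]
174 [238 236 237 237 240 241 237 225 229 240 239 239 237 237 239 240]
```

drive_tool(plan=[[[0,0.0003,-0.03],[0,0.1,0.1],0],[[0,0.0003,-0.06],[0,0.1,0.1],0],[[0,0.0003,-0.09],[0,0.1,0.1],0],[[0,0.0003,-0.0961],[0,0.1,0.1],0],[[0,0.0003,-0.0961],[0,0.1,0.1],0],[[0,0.0003,-0.0961],[0,0.1,0.1],0],[[0,0.0003,-0.0961],[0,0.1,0.1],0]])

```text
clock: 5.95
tool_pos: [0.5884, 0.1243, 0.1797]
orientation: [128.8, 89.8, -149.6]
force: [0.5, 0.6, 0.2]
opening: 0.017
```

```bash
python3 -c "
from h import *
go([.5889,.1241,.0675],-8.44,signs=(-1,))
im=ctrl.snapshot('scene')
print(proj('scene',[[.5889,.1241,.196],[.5889,.1241,.116],[.5889,.1241,.081]]))
cv2.imwrite('pics/c3.png',cv2.resize(im[130:220,330:400],None,fx=6,fy=6,interpolation=2))
"
```

```text
sign -1 shift [ 1.122e-01 -8.000e-04  1.000e-04] turn [ 0.05 -0.1  -0.12] n 0.2
force [0.48 0.56 0.22] tcp [0.5884 0.1243 0.1797]
[[363.49457023 158.96375102]
 [362.17752298 183.28062211]
 [361.62973732 193.38279167]]
```

View pics/c3.png

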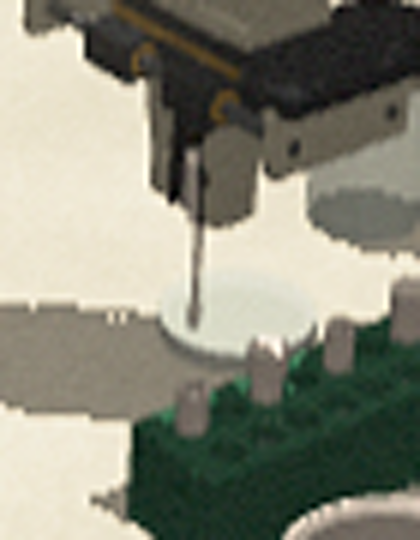

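```bash
python3 -c "
from h import *
im=ctrl.snapshot('scene'); g=cv2.cvtColor(im,6).astype(int)
for r in list(range(166,186))+list(range(190,203)): print(r,g[r,354:370])
T=ctrl.snapshot('top')
"
```

```text
166 [233 235 233 234 229 234 239 191 100  32  86  87  91  90  85  80]
167 [232 232 232 230 231 234 236 227 139  66 176 140  81 134 127 205]
168 [232 231 233 233 233 233 233 236 189 111 235 220 201 221 214 237]
169 [230 232 233 234 231 231 231 237 186 127 242 235 238 235 234 230]
170 [231 231 232 232 231 231 234 236 163 127 240 234 233 230 232 228]
171 [231 228 229 233 232 233 233 238 170 124 237 232 231 230 228 230]
172 [232 227 230 234 232 232 233 236 141 150 238 233 233 232 232 233]
173 [233 230 229 228 230 233 232 240 127 165 238 234 234 233 232 234]
174 [229 231 228 231 228 229 231 239 130 167 237 232 232 227 230 228]
175 [229 227 229 231 232 233 228 238 124 157 231 228 226 228 226 224]
176 [228 228 231 229 231 234 227 235 125 181 230 227 225 226 223 225]
177 [229 231 232 227 227 229 226 231 114 195 227 222 221 223 221 221]
178 [232 232 231 227 226 223 227 230  99 189 224 219 217 217 218 218]
179 [232 234 228 225 225 223 222 214  97 173 219 218 215 218 215 217]
180 [232 232 218 224 223 218 220 178 102 162 221 218 215 216 217 217]
181 [237 237 219 224 217 215 222 157 109 157 220 2
[... 493 characters left out ...]
127 126 128 116]
193 [135 133 133 130 132 133 126 121 117 108 127 130 133 113  99 108]
194 [131 127 132 131 130 122 121 103 104  96 130 111  96  67  42  72]
195 [137 132 134 132 133 109 109 112 136 106 118  95  50  51  51  49]
196 [132 135 131 137 132 109 101 115 125 106 103  91  55  48  48  46]
197 [132 132 133 129 124  98  95 103 110 108  91  63  50  41  40  39]
198 [133 126 117 108 106  90 101 105 103 110  85  36  40  36  45  40]
199 [ 94  87  78  95  92  88 105 106 111 110  88  40  43  41  46  41]
200 [ 47  46  46  72  65  85 105 107 109 105  87  51  55  50  51  49]
201 [ 52  52  56  48  41  74 106 111 112 111  71  51  53  54  49  55]
202 [46 50 58 56 52 59 81 90 86 82 55 56 52 57 55 47]
```

The bud is at column 361.95 and the tube at 361.5, about 1 mm from prediction. That's inside the clearance, so I descend.

drive_tool(plan=[[[0.015,-0.0005,0],[0,0,0],0],[[0.03,-0.0005,0],[0,0,0],0],[[0.036,-0.0005,0],[0,0,0],0],[[0.042,-0.0005,0],[0,0,0],0],[[0.05,-0.0005,0],[0,0,0],0],[[0.06,-0.0005,0],[0,0,0],0],[[0.07,-0.0005,0],[0,0,0],0],[[0.078,-0.0005,0],[0,0,0],0],[[0.078,-0.0005,0],[0,0,0],0]])

```text
clock: 6.85
tool_pos: [0.5877, 0.124, 0.0998]
orientation: [124.4, 89.7, -153.9]
force: [-0.3, -0.3, -0.5]
opening: 0.0171
```

```bash
python3 -c "
from h import *
go([.5888,.1241,.079],-8.44,signs=(-1,))"
```

```text
sign -1 shift [ 0.0208 -0.0012  0.0003] turn [ 0.08 -0.17 -0.25] n 0.3
force [-0.34 -0.34 -0.49] tcp [0.5877 0.124  0.0998]
```

drive_tool(plan=[[[0.002,-0.0012,0.0003],[0,-0.17,-0.25],0],[[0.006,-0.0012,0.0003],[0,-0.17,-0.25],0],[[0.01,-0.0012,0.0003],[0,-0.17,-0.25],0],[[0.014,-0.0012,0.0003],[0,-0.17,-0.25],0],[[0.018,-0.0012,0.0003],[0,-0.17,-0.25],0],[[0.02,-0.0012,0.0003],[0,-0.17,-0.25],0],[[0.021,-0.0012,0.0003],[0,-0.17,-0.25],0],[[0.021,-0.0012,0.0003],[0,-0.17,-0.25],0]])

```text
clock: 7.52
tool_pos: [0.5894, 0.1243, 0.0812]
orientation: [-79.7, 89.9, 2.0]
force: [-6.9, 0.2, 19.6]
opening: 0.017
```

drive_tool(plan=[[[0,0,0],[0,0,0],0.5],[[0,0,0],[0,0,0],0.5],[[0,0,0],[0,0,0],0.5],[[0,0,0],[0,0,0],0.5],[[-0.03,0,0],[0,0,0],0.5],[[-0.07,0,0],[0,0,0],0.7],[[-0.11,0,0],[0,0,0],1],[[-0.15,0,0],[0,0,0],1],[[-0.17,0,0],[0,0,0],1],[[-0.17,0,0],[0,0,0],1]])

```text
clock: 8.35
tool_pos: [0.5915, 0.1249, 0.2571]
orientation: [-65.4, 89.4, 16.3]
force: [1.4, 0.0, 0.1]
opening: 0.0714
```

```bash
python3 -c "
from h import *
im=ctrl.snapshot('scene'); print(ctrl.landmark_of('scene','swab_cap')[:2], proj('scene',[[.5888,.1241,.095],[.5888,.1241,.109]]),ctrl.get_obs()['tool_pos'])
cv2.imwrite('pics/c4.png',cv2.resize(im[150:290,195:425],None,fx=3.4,fy=3.4,interpolation=2))
for n,k in(('scene','lid'),('scene','catch'),('top','catch')): 
  if n=='top': ctrl.snapshot(n)
  print(n,k,[(np.round(d['pixel'],1),round(d['confidence'],2)) for d in ctrl.landmark_of(n,k)])
g=lambda c,r:(np.array(c)/4.24-.3+np.array(r))
L=[g((118,122),(205,180)),g((297,57),(205,180))]; t=[(np.array(p)-[403,0])/3.71+[340,140]-.3 for p in((519,262),(679,287))]
for a,b in zip(L,t): print(np.round(a,1),np.round(b,1),atz('scene',a,.183),atz('top',b,.183),tri(a,b))
"
```

```text
[{'pixel': [361.7, 188.0], 'confidence': 0.44}] [[361.82110654 189.36595572]
 [362.04070489 185.31285123]] [0.58919565 0.12443571 0.25177118]
scene lid []
scene catch [(array([226.1, 214.1]), 0.45)]
top catch [(array([408.7, 232.5]), 0.48), (array([358.6, 257.2]), 0.34)]
[232.5 208.5] [371.  210.3] [ 0.51382855 -0.2618521   0.183     ] [ 0.52908348 -0.14651153  0.183     ] (array([ 0.50354912, -0.1957153 ,  0.1480849 ]), np.float64(0.10488590080837089))
[274.7 193.1] [414.1 217.1] [ 0.53330421 -0.14801502  0.183     ] [ 0.51189894 -0.26324581  0.183     ] (array([ 0.54188537, -0.21534564,  0.22378859]), np.float64(0.0992893699582157))
```

View pics/c4.png

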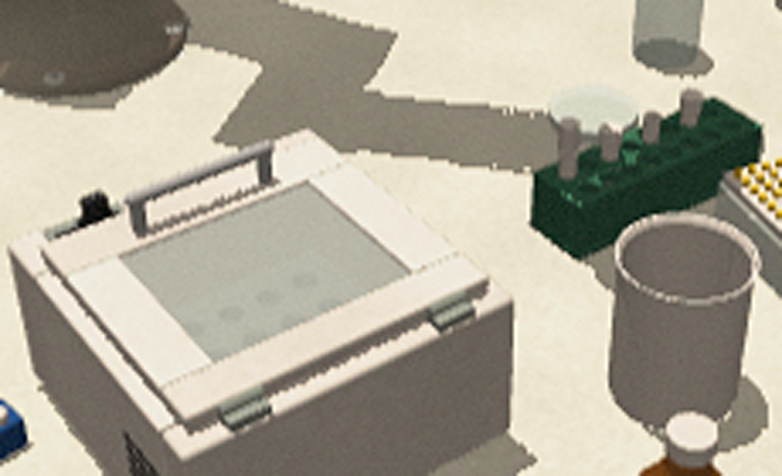

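The swab cap top sits at about (362.6,185.3) against a predicted home position of (362.0,185.3), so it is fully home in the open tube. From the bar ends, the two views agree on a handle centre of about (0.522,-0.205) with yaw about -8.8°.

```bash
python3 -c "
from h import *
print(ctrl.get_obs()['joint_pos'].round(1))
go([.522,-.205,.25],-8.8,signs=(-1,))"
```

```text
[ 30.5  12.9  -7.    0.  -70.2 -38.8]
sign -1 shift [-0.      0.0182 -0.3351] turn [ 0.49 -0.07 -0.03] n 0.5
force [-0.05  0.11  0.07] tcp [0.5884 0.1239 0.2495]
```

drive_tool(plan=[[[0,0.0182,-0.3351],[0.4,0,0],0.6],[[0,0.0182,-0.3351],[0.4,0,0],0.6],[[0,0.0182,-0.3351],[0.4,0,0],0.6],[[0,0.0182,-0.3351],[0.4,0,0],0.6],[[0,0.0182,-0.3351],[0.4,0,0],0.6],[[0,0.0182,-0.3351],[0.4,0,0],0.6],[[0,0.0182,-0.3351],[0.4,0,0],0.6],[[0,0.0182,-0.3351],[0.4,0,0],0.6],[[0,0.0182,-0.3351],[0.4,0,0],0.6],[[0,0.0182,-0.3351],[0.4,0,0],0.6],[[0.05,0.0182,-0.3351],[0.4,0,0],0.6],[[0.05,0.0182,-0.3351],[0.4,0,0],0.6],[[0.05,0.0182,-0.3351],[0.4,0,0],0.6],[[0.05,0.0182,-0.3351],[0.4,0,0],0.6]])

```text
clock: 9.82
tool_pos: [0.5221, -0.2044, 0.2]
orientation: [130.8, 89.8, -147.8]
force: [-1.1, -0.0, 1.0]
opening: 0.0522
```

```bash
python3 -c "
from h import *
go([.522,-.205,.171],-8.8,signs=(-1,))"
```

```text
sign -1 shift [ 0.029  -0.0001 -0.0005] turn [ 0.18 -0.12 -0.13] n 0.3
force [-1.11 -0.02  0.97] tcp [ 0.5221 -0.2044  0.2   ]
```

drive_tool(plan=[[[0.015,0,-0.0005],[0,0,0],0.6],[[0.029,0,-0.0005],[0,0,0],0.6],[[0.029,0,-0.0005],[0,0,0],0.6],[[0.029,0,-0.0005],[0,0,0],0],[[0.029,0,-0.0005],[0,0,0],0],[[0.029,0,-0.0005],[0,0,0],0],[[0.029,0,-0.0005],[0,0,0],0],[[0.029,0,-0.0005],[0,0,0],0],[[0.029,0,-0.0005],[0,0,0],0],[[0.029,0,-0.0005],[0,0,0],0]])

```text
clock: 10.65
tool_pos: [0.522, -0.205, 0.1712]
orientation: [136.6, 89.8, -142.0]
force: [1.0, -0.5, -0.9]
opening: 0.0114
```

drive_tool(plan=[[[-0.001,0,0],[0,0,0],0],[[-0.002,0,0],[0,0,0],0],[[-0.003,0,0],[0,0,0],0],[[-0.004,0,0],[0,0,0],0],[[-0.004,0,0],[0,0,0],0],[[-0.004,0,0],[0,0,0],0]])

```text
clock: 11.15
tool_pos: [0.5232, -0.2051, 0.1753]
orientation: [179.4, 89.9, -99.2]
force: [6.1, -2.8, -5.2]
opening: 0.0095
```

drive_tool(plan=[[[-0.001,0,0],[0,0,0],0],[[-0.002,0,0],[0,0,0],0],[[-0.003,0,0],[0,0,0],0],[[-0.003,0,0],[0,0,0],0]])

```text
clock: 11.48
tool_pos: [0.524, -0.2052, 0.1784]
orientation: [-150.1, 89.9, -68.8]
force: [4.4, -2.7, -5.3]
opening: 0.0097
```

```bash
python3 -c "
from h import *
im=ctrl.snapshot('scene'); cv2.imwrite('pics/c5.png',cv2.resize(im[140:280,195:345],None,fx=4,fy=4,interpolation=2)); print(ctrl.get_obs()['moment'])"
```

```text
[-0.70760386 -1.91387014 -0.02820102]
```

View pics/c5.png

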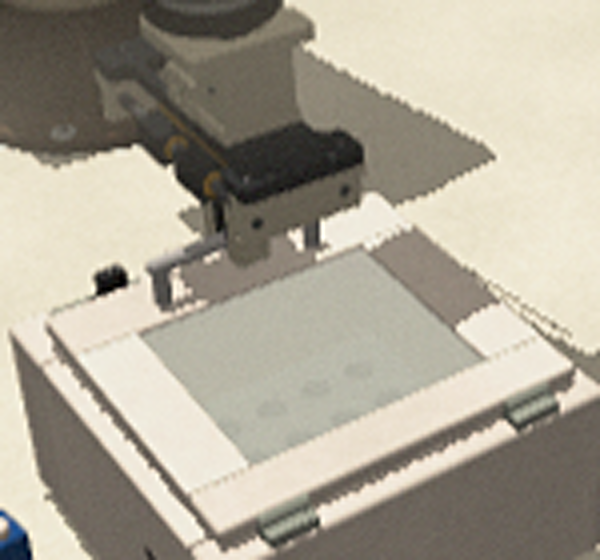

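The lid rose 7 mm against a steady 5 N or so, well past the 2.5 mm hard stop of a caught lid. In the picture the front edge is up with the bar held. So the lid isn't caught, the catch stays as it is, and I plan the arc.

```bash
cat > arc.py <<'E'
from h import *
import sys
k=.65; e=np.array([np.cos(np.radians(-8.8)),np.sin(np.radians(-8.8)),0]); z=np.array([0,0,1.])
H=np.array([.522,-.205,.183])+.185*e-.037*z
def tcp(th): 
    a=k*th; ph=th+np.arctan2(37,185); r=np.hypot(.185,.037)
    return H+r*(-np.cos(ph)*e+np.sin(ph)*z)+.0115*(-np.sin(a)*e-np.cos(a)*z), a
p,R=tool()
th0=float(sys.argv[1]); ths=np.radians(np.arange(th0,float(sys.argv[2])+.1,float(sys.argv[3])))
print('model closest theta',min(np.linspace(0,1.2,600),key=lambda t:np.linalg.norm(tcp(t)[0]-p)), 'tcp',p.round(4))
for t in ths:
    P,a=tcp(t); x=-np.sin(a)*e-np.cos(a)*z; y=-np.cos(a)*e+np.sin(a)*z
    M=Ro.from_matrix(np.c_[x,y,np.cross(x,y)])
    print(f'[{np.round(R.inv().apply(P-p),4).tolist()}, {np.round((R.inv()*M).as_rotvec(degrees=True),1).tolist()}, 0],',end=' ')
print(ctrl.get_obs()['joint_pos'].round(1))
E
python3 arc.py 4 22 2
```

```text
model closest theta 0.03806343906510851 tcp [ 0.524  -0.2052  0.1784]
[[-0.0059, -0.0005, -0.0001], [0.2, -0.1, 2.7], 0], [[-0.0122, -0.0021, -0.0001], [0.2, -0.1, 4.0], 0], [[-0.0185, -0.004, -0.0001], [0.2, -0.1, 5.3], 0], [[-0.0247, -0.006, -0.0001], [0.2, -0.1, 6.6], 0], [[-0.0308, -0.0082, -0.0002], [0.2, -0.1, 7.9], 0], [[-0.0369, -0.0107, -0.0002], [0.2, -0.1, 9.2], 0], [[-0.0428, -0.0134, -0.0002], [0.2, -0.1, 10.5], 0], [[-0.0487, -0.0162, -0.0002], [0.2, -0.1, 11.8], 0], [[-0.0544, -0.0193, -0.0003], [0.2, -0.1, 13.1], 0], [[-0.06, -0.0226, -0.0003], [0.2, -0.1, 14.4], 0], [ -1.4  12.1 -17.8   0.2 -60.1  -7.3]
```

drive_tool(plan=[[[-0.0059,-0.0005,0],[0,0,2.7],0],[[-0.0122,-0.0021,0],[0,0,4.0],0],[[-0.0185,-0.004,0],[0,0,5.3],0],[[-0.0247,-0.006,0],[0,0,6.6],0],[[-0.0308,-0.0082,0],[0,0,7.9],0],[[-0.0369,-0.0107,0],[0,0,9.2],0],[[-0.0428,-0.0134,0],[0,0,10.5],0],[[-0.0487,-0.0162,0],[0,0,11.8],0],[[-0.0544,-0.0193,0],[0,0,13.1],0],[[-0.06,-0.0226,0],[0,0,14.4],0],[[-0.06,-0.0226,0],[0,0,14.4],0]])

```text
clock: 12.45
tool_pos: [0.5461, -0.2083, 0.2378]
orientation: [90.4, 75.4, 171.8]
force: [-0.9, -0.1, -5.6]
opening: 0.0098
```

```bash
python3 arc.py 24 56 2
```

```text
model closest theta 0.3806343906510851 tcp [ 0.5461 -0.2083  0.2378]
[[-0.0069, -0.002, -0.0004], [0.2, -0.2, 1.0], 0], [[-0.013, -0.0042, -0.0005], [0.1, -0.2, 2.3], 0], [[-0.0191, -0.0065, -0.0005], [0.1, -0.2, 3.6], 0], [[-0.025, -0.0091, -0.0005], [0.1, -0.2, 4.9], 0], [[-0.0309, -0.0119, -0.0005], [0.1, -0.2, 6.2], 0], [[-0.0366, -0.015, -0.0006], [0.1, -0.2, 7.5], 0], [[-0.0423, -0.0182, -0.0006], [0.1, -0.2, 8.8], 0], [[-0.0478, -0.0216, -0.0006], [0.1, -0.2, 10.1], 0], [[-0.0532, -0.0252, -0.0006], [0.1, -0.2, 11.4], 0], [[-0.0584, -0.0289, -0.0007], [0.1, -0.2, 12.7], 0], [[-0.0636, -0.0329, -0.0007], [0.1, -0.2, 14.0], 0], [[-0.0685, -0.037, -0.0007], [0.1, -0.2, 15.3], 0], [[-0.0734, -0.0413, -0.0007], [0.1, -0.2, 16.6], 0], [[-0.078, -0.0458, -0.0007], [0.1, -0.2, 17.9], 0], [[-0.0826, -0.0504, -0.0008], [0.1, -0.2, 19.2], 0], [[-0.0869, -0.0552, -0.0008], [0.1, -0.2, 20.5], 0], [[-0.0911, -0.0601, -0.0008], [0.1, -0.2, 21.8], 0], [ -2.7  20.8   1.5  -1.4 -85.2  -5.7]
```

Forces stay low, so I continue up the arc.

drive_tool(plan=[[[-0.0069,-0.002,0],[0,0,1.0],0],[[-0.013,-0.0042,0],[0,0,2.3],0],[[-0.0191,-0.0065,0],[0,0,3.6],0],[[-0.025,-0.0091,0],[0,0,4.9],0],[[-0.0309,-0.0119,0],[0,0,6.2],0],[[-0.0366,-0.015,0],[0,0,7.5],0],[[-0.0423,-0.0182,0],[0,0,8.8],0],[[-0.0478,-0.0216,0],[0,0,10.1],0],[[-0.0532,-0.0252,0],[0,0,11.4],0],[[-0.0532,-0.0252,0],[0,0,11.4],0]])

```text
clock: 13.28
tool_pos: [0.5825, -0.2135, 0.2823]
orientation: [90.2, 63.7, 171.6]
force: [-5.7, 3.5, -0.5]
opening: 0.0102
```

```bash
python3 arc.py 42 58 2
```

```text
model closest theta 0.6911519198664441 tcp [ 0.5825 -0.2135  0.2823]
[[-0.0069, -0.0032, -0.0009], [0.1, -0.2, 1.0], 0], [[-0.0127, -0.0061, -0.0009], [0.1, -0.2, 2.3], 0], [[-0.0184, -0.0091, -0.001], [0.1, -0.2, 3.6], 0], [[-0.024, -0.0123, -0.001], [0.1, -0.2, 4.9], 0], [[-0.0295, -0.0157, -0.001], [0.1, -0.2, 6.2], 0], [[-0.0349, -0.0194, -0.001], [0.1, -0.2, 7.5], 0], [[-0.0401, -0.0232, -0.0011], [0.1, -0.2, 8.8], 0], [[-0.0452, -0.0271, -0.0011], [0.1, -0.2, 10.1], 0], [[-0.0501, -0.0313, -0.0011], [0.1, -0.2, 11.4], 0], [  -3.5   30.7   19.9   -2.2 -105.3   -5.2]
```

drive_tool(plan=[[[-0.0069,-0.0032,-0.0003],[0,0,1.0],0],[[-0.0127,-0.0061,-0.0003],[0,0,2.3],0],[[-0.0184,-0.0091,-0.0003],[0,0,3.6],0],[[-0.024,-0.0123,-0.0003],[0,0,4.9],0],[[-0.0295,-0.0157,-0.0003],[0,0,6.2],0],[[-0.0349,-0.0194,-0.0003],[0,0,7.5],0],[[-0.0401,-0.0232,-0.0003],[0,0,8.8],0],[[-0.0452,-0.0271,-0.0003],[0,0,10.1],0],[[-0.0501,-0.0313,-0.0003],[0,0,11.4],0],[[-0.0501,-0.0313,-0.0003],[0,0,11.4],0],[[-0.0501,-0.0313,-0.0003],[0,0,11.4],0]])

```text
clock: 14.2
tool_pos: [0.6315, -0.2204, 0.3138]
orientation: [90.1, 52.2, 171.5]
force: [-3.7, 4.6, 0.8]
opening: 0.0096
```

```bash
python3 arc.py 56 60 2; python3 -c "
from h import *
im=ctrl.snapshot('scene'); cv2.imwrite('pics/c6.png',cv2.resize(im[90:290,190:420],None,fx=3,fy=3,interpolation=2)); print(ctrl.get_obs()['qvel'].round(2))"
```

```text
model closest theta 1.0096828046744575 tcp [ 0.6315 -0.2204  0.3138]
[[0.0056, 0.0023, -0.0015], [0.1, -0.2, -1.4], 0], [[-0.0001, -0.0008, -0.0015], [0.1, -0.2, -0.1], 0], [[-0.0057, -0.0041, -0.0015], [0.1, -0.2, 1.2], 0], [  -4.2   43.4   41.9   -3.3 -126.1   -5.5]
[-0.01 -0.51 -0.47  0.02  0.74 -0.  ]
```

View pics/c6.png

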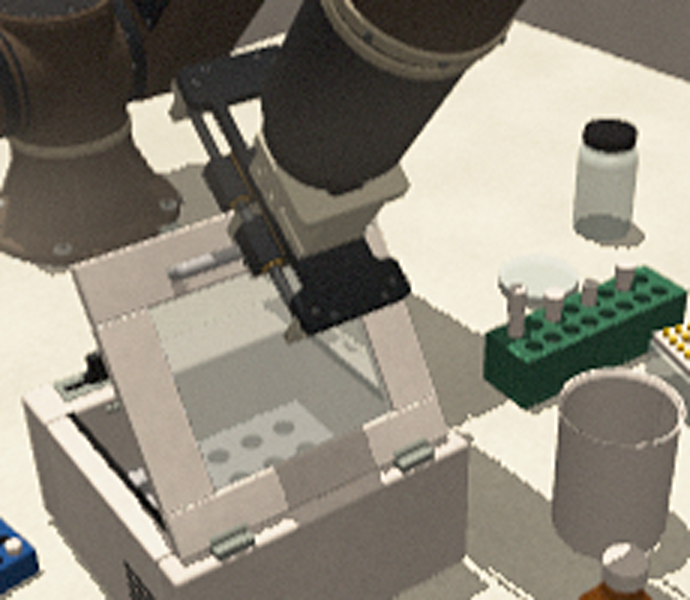

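The lid is up at about 57° by arm pose, with the bar between the fingers. The swab is still seated (crop (516,310)) and the bystanders are undisturbed. I'll let it settle, then hand in.

drive_tool(plan=[[[0,0,0],[0,0,0],0],[[0,0,0],[0,0,0],0],[[0,0,0],[0,0,0],0],[[0,0,0],[0,0,0],0],[[0,0,0],[0,0,0],0],[[0,0,0],[0,0,0],0]])

```text
clock: 14.75
tool_pos: [0.6314, -0.2204, 0.3138]
orientation: [90.1, 52.3, 171.5]
force: [-2.8, 0.6, -2.7]
opening: 0.0102
```

```bash
python3 -c "
from h import *
o=ctrl.get_obs(); print(o['qvel'].round(3),o['opening'],o['force'],o['tool_pos'])
if abs(o['qvel']).max()<.5: print(ctrl.close_job())"
```

```text
[ 0.054  0.133  0.193  0.096 -0.05  -0.075] 0.010190211018104696 [-2.83863382  0.55994023 -2.70415086] [ 0.63143295 -0.22038109  0.31383617]
the job is handed in; nothing more can be done
None
```

The swab is fully home in the open tube, and the lid is held up by its handle at about 57–58°. The job was handed in at about 15 s, with no verdict reported.

- **Swab:** I moved it from its transport tube to the open tube and pressed it down with about 20 N. The camera shows the cap top within 1 px of its predicted home position.
- **Lid:** I tugged it by the bar before going near the catch. It rose 7 mm at a steady 5 N or so, well past the 2.5 mm a caught lid allows. It was not caught, so I never touched the catch.
- **Last checks:** the arm was still, the bar was gripped (opening 10 mm) and the force on the tool was about 4 N. The lid angle comes from the arm pose and an arc model, not a direct reading. In the last picture nothing else on the bench looked disturbed.
- **What disagreed:**
  - The trained networks put the open tube's mouth on a screw cap in one view.
  - My first fit of the incubator was about 8 mm off, and the rack outline was about 16 mm off along the row.
  - I used the tube tops and the bar ends instead, and the two views agreed on both to within about 4 mm.

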